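# Fit the shaker with the adapter plate that matches its dowels, then load the rack

## Robot

A 6-joint arm with a two-finger parallel gripper is mounted at the origin on a cart in front of the work surface, level with it; the furniture and walls round the work are solid. World frame = base frame: x ahead of the robot, y to its left, z up, the work surface at z = 0. Lengths are in m, angles in rad, forces in N, time in s.
With the tool pointing down it reaches from about 0.3 to 0.775 m from the base axis. Payload 14.6 kg.
Tool frame: the origin (TCP) lies midway between the tips of the shut fingers; the grasp point (between the pads) lies 19 mm behind it (ctrl.pinch_z is the distance from the TCP to the grasp point, in m); z points along the fingers, y is the line along which they close (so a half turn about z gives the same grasp; the last joint's range is limited). The gripper opens to 94 mm and grips with 3 to 60 N. Pads are 16 mm wide; open, the fingers measure 119 mm over their backs; the gripper's body (75 mm by 177 mm) begins 78 mm behind the grasp point.
Start: joints at [-1.384, 0.3, 1.521, -0, 1.321, -0.067], TCP at [0.138, -0.532, 0.205] pointing down, gripper open.
Joint ranges: [-3.03, 3.03], [-0.79, 2.21], [0.23, 2.52], [-1.04, 4.18], [0, 3.07], [-2.55, 2.55]. Speed limits (rad/s): [2.22, 2.22, 2.57, 3.14, 3.14, 3.14].

## Interface

Orientations are given as [roll, pitch, yaw] about the fixed x, y, z axes, in that order (R = Rz(yaw) Ry(pitch) Rx(roll)).
In Python, from station import ctrl gives the robot as it stands.
- The arm moves only by the tool jog_arm, never from a script. Its argument "motion" is a list of rows, each a list of 7 numbers: the shift along the tool's x, y, z in m, then the turn, a rotation vector about the tool's x, y, z in rad, then the opening, from -1 (shut) to 1 (fully open). In form: [[tx, ty, tz, rx, ry, rz, gripper], ...]. A call has 1 to 5 rows; each row shifts and turns the commanded pose from where the row before left it, along the tool's axes as they then stand; what a row does not reach is not made up. A row lasts 1/10 s, in which the tool goes at most 50 mm and 8.59 degrees, less where a joint would pass 70% of its speed; a pose out of reach is approached as far as the arm can. A call is refused whole if a number of a shift passes 0.05 or a number of a turn 0.15, either way. A call with a gripper value outside its range is refused whole. The fingers move at their own pace and stop on an object; "squeeze" is the grip in N (left out, the last holds). Time passes only in rows, so rows that do not move let the fingers close. It gives the time, the measured TCP pose, the force, the opening and the grip force at its end, in the units of the state.
- ctrl.get_obs(): the state, without advancing time (a new reading comes with each control period).
- ctrl.camera(name): name is "side" or "top" or "wrist"; returns the picture (400x640x3 uint8, red, green, blue); there is no depth.
- ctrl.camera_model(name): a dict with "intrinsics" (3x3 intrinsics, pixels), "rvec" (rotation vector, rad) and "tvec" (3), from world to camera coordinates, as OpenCV has them. Camera axes: x right, y down, z forward; pixel columns grow to the right and rows downward; lengths in m; the calibration is good to about 2 mm. A picture is of the moment at which its call begins: read the wrist's pose just before it. camera_model takes no time and is no camera call; for the wrist camera it gives the pose at the moment of the call.
- ctrl.hand_in(): hands the job in; it is judged then, once.
The state is a dict: "time_s": time; "qpos": joint angles; "joint_vel": joint speeds; "tau": joint torques, N m; "ee_pos": TCP position; "eef_rot": TCP orientation; "force": force on the tool from outside, world axes, zero at the start; "moment": the same for the moment, N m; "grip_width": finger opening in m; "grip_force": force on a finger pad.
Only numpy, scipy, OpenCV 4.12 (cv2) and the standard library are available. Lean on these libraries where they do the work, as an engineer would, in place of code of your own. Each camera call takes 0.05 s, during which the arm holds its last target. There are 200 camera calls.

## Task

Find out by trying them which of the three adapter plates drops over the shaker's two dowel pins: set it on square with its red dot at the shaker's red dot, fully down on the platform, and leave the two plates that do not fit lying flat on the worktop. Once the plate is on, seat the orange microtube rack fully down in its nest, rack upright all the way. Set things down rather than dropping them and do not disturb the other things on the bench.

Things in the scene. Friction and masses are not known exactly. Their poses are not given: they have to be found in the camera images.
- shaker_platform (a point): low white shaker, housing 140 x 104 mm, fixed; on it a dark steel platform 116 x 72 mm. Centre of the platform's top face, 46 mm above the worktop; x along its long side away from the robot, z up. The plate that fits goes flat down here, centred on this point, its axes along these axes; a red dot on the housing's (-x, +y) corner is then next to the plate's
- dowel_foot (a point): foot, on the platform, of the dowel that is always there, at (-36, -10) mm from shaker_platform. Steel, 8 mm thick, 10.5 mm high, tapered over the top 3.5 mm. A second such dowel stands in one of three places further along +x, different from run to run; flat grey plugs fill the other two. Held over its place, a plate that does not fit is stopped by it 10 mm short of the platform
- plate_1_centre (a point): one of three blue-grey adapter plates, alike from above, flat on the worktop; centre, half-way up its 14 mm. x: length, 126 mm; 86 mm wide (y), but between x = -28 and 28 finger cut-outs in both long sides narrow it to 60 mm: grip it there. Red dot on top near its (-x, +y) corner. Two blind holes below, unseen, 11.5 mm wide and deep: only their places differ from plate to plate. About 0.25 kg
- plate_2_centre (a point): second adapter plate, as plate_1. On top of each plate, 9 mm high black corner stops, leaning outwards, frame a flat nest for the rack, centred on the plate: rack's long side along the plate's x, 1.5 mm play on each side at the foot of the stops, about 3.5 mm at their top. Any of the three plates may be the one that fits
- plate_3_centre (a point): third adapter plate, as plate_1. The plates, shaker and rack stand in a row along the bench in any order, each within 0.2 rad of square to it, plates with their red-dot end towards the robot. The gaps in the row are about 3 to 10 cm and small things lie in some of them
- rack_centre (a point): orange microtube rack full of microtubes: block 68 mm wide (x), 108 mm long (y), 28 mm high, tube caps up to 35 mm; centre of the block, 14 mm above its underside. Stands with its long side pointing away from the robot; grasp it across the 68 mm. It may go into the nest either way round; its underside then lies on the plate's top. About 0.12 kg
- usb_stick: bystander: blue flash drive, 52 x 18 x 8 mm, lying flat; origin at the centre of its underside
- marker: bystander: red-capped marker lying along the gap between two places, 134 mm long (y), 14 mm thick; origin at the centre of its underside
- battery: bystander: round cell lying down, 50 mm long (y), 15 mm thick; origin at the centre of its underside
- tweezers: bystander: steel tweezers lying flat, 132 mm long (y), 12 mm wide, 9 mm high; origin at the centre of their underside
- bottle: bystander: red-capped reagent bottle, 62 mm wide, 130 mm high, at the right end; origin at the centre of its underside
- beaker: bystander: small glass beaker, 56 mm wide, 70 mm high, at the right end; origin at the centre of its underside

How it is judged:
On the way:
1. an adapter plate is fully down over both dowels, flat and centred on the platform, with the rack still on the worktop (((z of plate_1_centre in the frame of shaker_platform between 0.0045 and 0.0095 m and horizontal distance between plate_1_centre and shaker_platform below 0.004 m and angle between the x axis of plate_1_centre and the x axis of shaker_platform, either way round below 0.06 rad and angle between plate_1_centre's own z axis and vertical below 0.035 rad) or (z of plate_2_centre in the frame of shaker_platform between 0.0045 and 0.0095 m and horizontal distance between plate_2_centre and shaker_platform below 0.004 m and angle between the x axis of plate_2_centre and the x axis of shaker_platform, either way round below 0.06 rad and angle between plate_2_centre's own z axis and vertical below 0.035 rad) or (z of plate_3_centre in the frame of shaker_platform between 0.0045 and 0.0095 m and horizontal distance between plate_3_centre and shaker_platform below 0.004 m and angle between the x axis of plate_3_centre and the x axis of shaker_platform, either way round below 0.06 rad and angle between plate_3_centre's own z axis and vertical below 0.035 rad)) and height (world z) of rack_centre below 0.02 m), for 0.2 s.
At the end, for the whole second after the job is handed in: One adapter plate is fully down on the platform over both dowels (height within 2.5 mm, centre within 4 mm, square within 0.06 rad), the rack is fully down and upright in its nest (within 4 mm and 2.5 mm in height), and the other two plates lie flat on the worktop (((z of plate_1_centre in the frame of shaker_platform between 0.0045 and 0.0095 m and horizontal distance between plate_1_centre and shaker_platform below 0.004 m and angle between the x axis of plate_1_centre and the x axis of shaker_platform, either way round below 0.06 rad and angle between plate_1_centre's own z axis and vertical below 0.035 rad and z of rack_centre in the frame of plate_1_centre between 0.0185 and 0.0235 m and x of rack_centre in the frame of plate_1_centre between -0.004 and 0.004 m and y of rack_centre in the frame of plate_1_centre between -0.004 and 0.004 m and angle between the y axis of rack_centre and the x axis of plate_1_centre, either way round below 0.07 rad and angle between rack_centre's own z axis and vertical below 0.05 rad and height (world z) of each of plate_2_centre, plate_3_centre below 0.012 m and angle between each of plate_2_centre, plate_3_centre's own z axis and vertical below 0.06 rad) or (z of plate_2_centre in the frame of shaker_platform between 0.0045 and 0.0095 m and horizontal distance between plate_2_centre and shaker_platform below 0.004 m and angle between the x axis of plate_2_centre and the x axis of shaker_platform, either way round below 0.06 rad and angle between plate_2_centre's own z axis and vertical below 0.035 rad and z of rack_centre in the frame of plate_2_centre between 0.0185 and 0.0235 m and x of rack_centre in the frame of plate_2_centre between -0.004 and 0.004 m and y of rack_centre in the frame of plate_2_centre between -0.004 and 0.004 m and angle between the y axis of rack_centre and the x axis of plate_2_centre, either way round below 0.07 rad and angle between rack_centre's own z axis and vertical below 0.05 rad and height (world z) of each of plate_1_centre, plate_3_centre below 0.012 m and angle between each of plate_1_centre, plate_3_centre's own z axis and vertical below 0.06 rad) or (z of plate_3_centre in the frame of shaker_platform between 0.0045 and 0.0095 m and horizontal distance between plate_3_centre and shaker_platform below 0.004 m and angle between the x axis of plate_3_centre and the x axis of shaker_platform, either way round below 0.06 rad and angle between plate_3_centre's own z axis and vertical below 0.035 rad and z of rack_centre in the frame of plate_3_centre between 0.0185 and 0.0235 m and x of rack_centre in the frame of plate_3_centre between -0.004 and 0.004 m and y of rack_centre in the frame of plate_3_centre between -0.004 and 0.004 m and angle between the y axis of rack_centre and the x axis of plate_3_centre, either way round below 0.07 rad and angle between rack_centre's own z axis and vertical below 0.05 rad and height (world z) of each of plate_1_centre, plate_2_centre below 0.012 m and angle between each of plate_1_centre, plate_2_centre's own z axis and vertical below 0.06 rad))); the robot touches nothing.
It fails at once if the rack is tipped by more than about 30 degrees (angle between rack_centre's own z axis and vertical above 0.5 rad).
It fails at once if a plate or the rack falls (about 2 cm or more) with nothing holding it ((linear speed of plate_1 above 0.6 m/s and contact force between the fingers and plate_1 below 0.01 N) or (linear speed of plate_2 above 0.6 m/s and contact force between the fingers and plate_2 below 0.01 N) or (linear speed of plate_3 above 0.6 m/s and contact force between the fingers and plate_3 below 0.01 N) or (linear speed of rack above 0.6 m/s and contact force between the fingers and rack below 0.01 N)).
It fails at once if a bystander is pushed more than 4 cm (distance of any of usb_stick, marker, battery, tweezers, bottle, beaker from where it was at the start of the episode above 0.04 m).
It fails at once if the bottle or the beaker is knocked over (angle between any of bottle, beaker's own z axis and vertical above 0.5 rad).
It also fails if it takes over 72 s, if anything falls off the work surface, if the arm or the gripper's body presses on something with over 40 N, if the wrist force passes 120 N, or if a joint passes its speed limit or range.

## Working session

There is one attempt and no reset: what is moved stays moved. The work goes in short steps, Python scripts to look and compute and a tool call to move; the robot and the scene stay as the last step left them, time stands still between calls to the robot, and variables do not carry over. Pictures are saved under pics/ and viewed, at most 10 in all, crops included, and the job is handed in when it is done.

Besides the shell and the picture viewer there is one more tool, called after "Call:" in YAML: its name, and indented under it one key for each argument. jog_arm: Moves the arm, as the interface text tells. Its arguments: {"type":"object","properties":{"motion":{"type":"array"},"squeeze":{"type":"number"}},"required":["motion"]}

```bash
mkdir -p pics; ls; python3 - <<'E'
from station import ctrl
import cv2,json
o=ctrl.get_obs(); print(o)
for n in("top","side"):
    im=ctrl.camera(n); cv2.imwrite(f"pics/{n}0.png",im[:,:,::-1])
    print(n,ctrl.camera_model(n))
print(ctrl.camera_model("wrist"))
E
```

```text
pics
{'time_s': 0.0, 'qpos': array([-1.38360018e+00,  3.00476520e-01,  1.52156681e+00, -5.83472167e-05,
        1.32071935e+00, -6.65928124e-02]), 'joint_vel': array([-0.00136463,  0.0001068 ,  0.00090568,  0.00064618, -0.00084944,
       -0.00167788]), 'tau': array([-3.38889868e-04, -5.31804729e+01, -3.52741456e+01,  7.06728618e-02,
        2.43513932e-02, -9.86362625e-05]), 'ee_pos': array([ 0.13802734, -0.53212656,  0.2048894 ]), 'eef_rot': array([-3.14042146e+00, -2.14678369e-05,  2.53803422e-01]), 'force': array([0.24553258, 0.00081062, 0.10246929]), 'moment': array([-0.01961994,  0.00920005, -0.00847611]), 'grip_force': 0.0, 'grip_width': 0.09418555204651753}
top {'intrinsics': array([[385.21473037,   0.        , 314.18180928],
       [  0.        , 385.21473037, 194.60892099],
       [  0.        ,   0.        ,   1.        ]]), 'rvec': array([ 2.14854257, -2.17203366,  0.15871664]), 'tvec': array([-0.08765022,  0.55471498,  1.1384427 ])}
side {'intrinsics': array([[443.43213689,   0.        , 318.96947471],
       [  0.        , 443.43213689, 193.48320122],
       [  0.        ,   0.        ,   1.        ]]), 'rvec': array([ 0.86175729, -2.49229325,  1.14018491]), 'tvec': array([0.37833694, 0.32488547, 1.3232286 ])}
{'intrinsics': array([[286.41763026,   0.        , 324.39898654],
       [  0.        , 286.41763026, 196.23007728],
       [  0.        ,   0.        ,   1.        ]]), 'rvec': array([-2.30987666,  1.78721601,  0.23834491]), 'tvec': array([-0.54965182, -0.02714056,  0.39059008])}
```

View pics/top0.png

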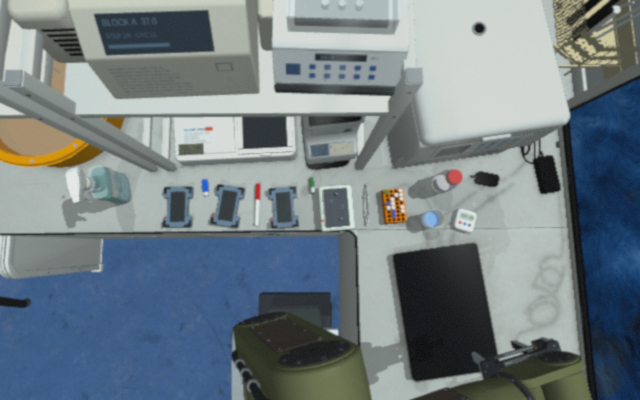

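View pics/side0.png

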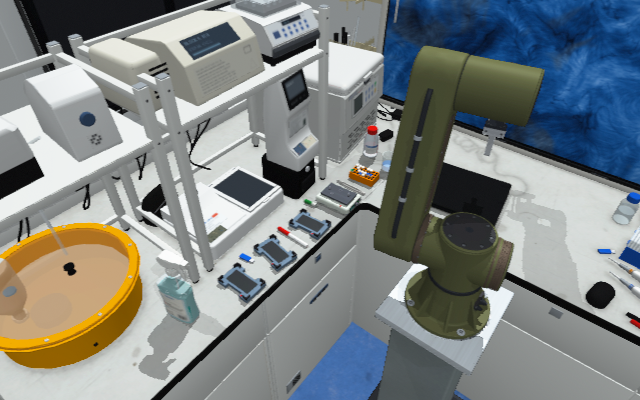

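The top view shows a row at rows 185–230. From left to right it holds three plates at about (178,206), (228,205) and (284,207), then the shaker (336,207) and the rack (393,206). The USB stick is at (205,187), the marker at (257,204), the battery at (311,185), the tweezers at (365,204), the bottle at (448,181) and the beaker at (431,219).

```bash
cat > h.py <<'E'
import numpy as np, cv2
from station import ctrl
from scipy.spatial.transform import Rotation as R
def ray(cm,uv,z):
    """world points at height z for pixels uv"""
    Rm=R.from_rotvec(cm["rvec"]).as_matrix(); c=-Rm.T@cm["tvec"]
    uv=np.atleast_2d(uv).astype(float); d=np.c_[uv,np.ones(len(uv))]@np.linalg.inv(cm["intrinsics"]).T@Rm
    return c+d*((z-c[2])/d[:,2])[:,None]
def proj(cm,P):
    return cv2.projectPoints(np.atleast_2d(P).astype(float),cm["rvec"],cm["tvec"],cm["intrinsics"],None)[0][:,0]
def go(xyz,yaw):
    """print shift in tool axes and turn from the measured pose to TCP xyz, tool down with yaw"""
    o=ctrl.get_obs(); T=R.from_euler("xyz",o["eef_rot"])
    G=R.from_euler("xyz",[np.pi,0,yaw])
    print("at",o["ee_pos"].round(4),"yaw",o["eef_rot"].round(4))
    print("shift",T.inv().apply(np.array(xyz)-o["ee_pos"]).round(4),"turn",(T.inv()*G).as_rotvec().round(4))
E
python3 - <<'E'
from h import *
cm=ctrl.camera_model("top")
for n,uv,z in [("A",(178,206),.014),("usb",(205,187),.008),("B",(228,205),.014),("mk",(257,204),.014),("C",(284,207),.014),("bat",(311,185),.015),("shaker",(336,207),.046),("tw",(365,204),.009),("rack",(393,206),.03),("bottle",(453,177),.13),("beaker",(430,217),.07)]:
    print(n,ray(cm,uv,z)[0].round(3))
cm=ctrl.camera_model("wrist");Rm=R.from_rotvec(cm["rvec"]);c=-Rm.inv().apply(cm["tvec"])
o=ctrl.get_obs();T=R.from_euler("xyz",o["eef_rot"])
print("cam in tool",T.inv().apply(c-o["ee_pos"]),(Rm*T).inv().as_matrix().round(3))
E
```

```text
A [0.526 0.326 0.014]
usb [0.585 0.247 0.008]
B [0.527 0.173 0.014]
mk [0.529 0.083 0.014]
C [ 0.519 -0.     0.014]
bat [ 0.587 -0.084  0.015]
shaker [ 0.514 -0.159  0.046]
tw [ 0.526 -0.252  0.009]
rack [ 0.517 -0.335  0.03 ]
bottle [ 0.588 -0.487  0.13 ]
beaker [ 0.479 -0.435  0.07 ]
cam in tool [ 0.07678649 -0.00074266 -0.17960523] [[ 0.    -0.965 -0.264]
 [ 1.    -0.     0.002]
 [-0.002 -0.264  0.965]]
```

Call:
jog_arm:
  motion:
    - [0,0,0,0,0,0.127,1]
    - [0,0,0,0,0,0.127,1]
    - [0.034,-0.034,0,0,0,0,1]
    - [0.034,-0.034,0,0,0,0,1]
    - [0.034,-0.034,0,0,0,0,1]

```text
time_s: 0.6
ee_pos: [0.2408, -0.4289, 0.2051]
eef_rot: [-3.141, 0.0, -0.001]
force: [0.9, 0.1, -0.4]
grip_width: 0.0938
grip_force: 0.0
```

Call:
jog_arm:
  motion:
    - [0.034,-0.034,0,0,0,0,1]
    - [0.034,-0.034,0,0,0,0,1]
    - [0.034,-0.034,0,0,0,0,1]
    - [0.034,-0.034,0,0,0,0,1]
    - [0.034,-0.034,0,0,0,0,1]

```text
time_s: 1.1
ee_pos: [0.4112, -0.2587, 0.2054]
eef_rot: [-3.142, 0.0, -0.0]
force: [0.6, -0.5, 0.0]
grip_width: 0.094
grip_force: 0.0
```

Call:
jog_arm:
  motion:
    - [0.034,-0.034,0,0,0,0,1]
    - [0.034,-0.034,0,0,0,0,1]
    - [0.034,-0.034,0,0,0,0,1]
    - [0,0,0,0,0,0,1]
    - [0,0,0,0,0,0,1]

```text
time_s: 1.6
ee_pos: [0.5122, -0.1578, 0.2049]
eef_rot: [-3.141, 0.001, 0.002]
force: [-0.6, -0.4, 0.6]
grip_width: 0.094
grip_force: 0.0
```

```bash
python3 - <<'E'
from h import *
import pickle
cm=ctrl.camera_model("wrist"); o=ctrl.get_obs(); im=ctrl.camera("wrist")
pickle.dump((cm,o,im),open("w1.pkl","wb")); cv2.imwrite("pics/w1.png",im[:,:,::-1])
E
```

```text
(no output)
```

View pics/w1.png

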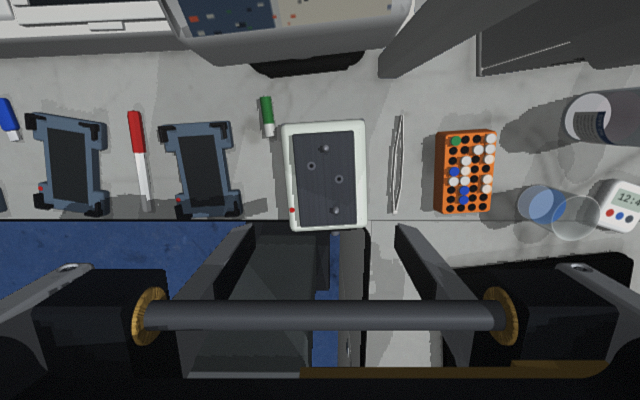

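Wrist view: the platform is centred near (327,175) with dowels at about (336,211) and (324,148). Plate C is at (201,170), plate B at (66,163), the rack at (466,171), the tweezers at (397,165) and the marker at (140,160). I'll view plate C from the same relative pose so the calibration errors cancel.

Call:
jog_arm:
  motion:
    - [0,-0.04,0.008,0,0,0,1]
    - [0,-0.04,0.008,0,0,0,1]
    - [0,-0.04,0.008,0,0,0,1]
    - [0,-0.04,0.008,0,0,0,1]
    - [0,0,0,0,0,0,1]

```text
time_s: 2.15
ee_pos: [0.5112, 0.0037, 0.1727]
eef_rot: [-3.141, 0.001, 0.002]
force: [-0.5, -1.1, 0.6]
grip_width: 0.0941
grip_force: 0.0
```

```bash
cat >> h.py <<'E'
import pickle
def snap(name):
    cm=ctrl.camera_model("wrist"); o=ctrl.get_obs(); im=ctrl.camera("wrist")
    pickle.dump((cm,o,im),open(name+".pkl","wb")); return cm,o,im
S=0.0005
def rect(cm,im,cx,cy,z,hx=.08,hy=.06):
    """top-down warp at height z, 0.5 mm/px, up=+x, left=+y"""
    W=np.float32([[cx+hx,cy+hy,z],[cx+hx,cy-hy,z],[cx-hx,cy-hy,z],[cx-hx,cy+hy,z]])
    w,h=int(2*hy/S),int(2*hx/S)
    M=cv2.getPerspectiveTransform(proj(cm,W).astype(np.float32),np.float32([[0,0],[w,0],[w,h],[0,h]]))
    return cv2.warpPerspective(im,M,(w,h),flags=cv2.INTER_CUBIC)
E
python3 - <<'E'
from h import *
cm,o,im=snap("w2"); print(o["ee_pos"],o["eef_rot"])
c1,o1,i1=pickle.load(open("w1.pkl","rb"))
t=[rect(cm,im,.519,0,.014),rect(c1,i1,.514,-.159,.046),rect(c1,i1,.517,-.335,.028)]
cv2.imwrite("pics/t1.png",np.hstack(t)[:,:,::-1])
E
```

```text
[0.51116754 0.00366548 0.17268484] [-3.14104385e+00  1.41450148e-03  1.50200475e-03]
```

View pics/t1.png

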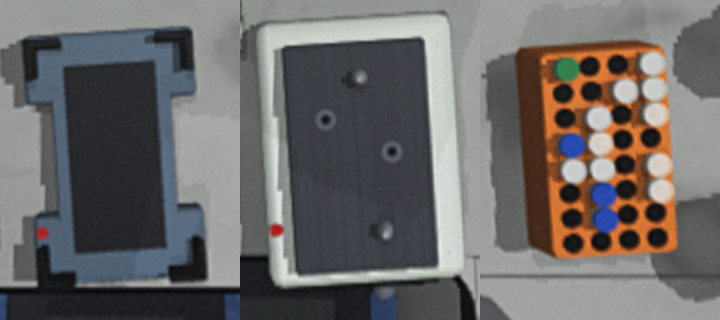

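```bash
cat >> h.py <<'E'
def blob(mask,seed):
    """min-area rect of the mask component at seed (tile px)"""
    n,l=cv2.connectedComponents(mask.astype(np.uint8),connectivity=4)
    m=(l==l[seed[1],seed[0]]).astype(np.uint8); m=cv2.morphologyEx(m,cv2.MORPH_OPEN,np.ones((5,5)))
    c=max(cv2.findContours(m,0,2)[0],key=cv2.contourArea)
    return cv2.minAreaRect(c)
def pose(r,cx,cy,hx=.08,hy=.06):
    (u,v),(w,h),a=r; B=cv2.boxPoints(r); e=[B[1]-B[0],B[2]-B[1]]; e=max(e,key=np.linalg.norm)
    if e[1]>0:e=-e
    return np.array([cx+hx-(v+.5)*S, cy+hy-(u+.5)*S, np.arctan2(-e[0],-e[1])]), sorted([w*S*1e3,h*S*1e3])
def dark(t,th): return t.max(2)<th
def plate(cm,im,cx,cy,z=.014,th=70):
    t=rect(cm,im,cx,cy,z); return pose(blob(dark(t,th),(120,150)),cx,cy)
E
python3 - <<'E'
from h import *
c1,o1,i1=pickle.load(open("w1.pkl","rb")); c2,o2,i2=pickle.load(open("w2.pkl","rb"))
for th in(60,75,90):
    print(th,"C",plate(c2,i2,.519,0,th=th))
    t=rect(c1,i1,.514,-.159,.046); print("  sh",pose(blob(dark(t,th+20),(120,100)),.514,-.159))
t=rect(c2,i2,.519,0,.014); f=t.astype(int); m=(f[:,:,2]-f[:,:,0]>15)&(np.arange(320)[:,None]<284)
p,s=pose(cv2.minAreaRect(max(cv2.findContours(m.astype(np.uint8),0,2)[0],key=cv2.contourArea)),.519,0);print("C blue",p,s)
print("B",plate(c2,i2,.527,.173))
t=rect(c1,i1,.517,-.335,.028); f=t.astype(int); m=(f[:,:,0]-f[:,:,2]>100)&(f[:,:,0]>200)
print("rack",pose(cv2.minAreaRect(max(cv2.findContours(m.astype(np.uint8),0,2)[0],key=cv2.contourArea)),.517,-.335))
# dowel check: image base at z=.046
for uv in((359-240,80),(384-240,230),(326-240,120),(392-240,151)): print(.514+.08-uv[1]*S,-.159+.06-uv[0]*S)
print(o1["ee_pos"],o1["eef_rot"],o2["ee_pos"])
E
```

```text
60 C (array([0.5203407 , 0.00261032, 0.06355062]), [44.990814208984375, 92.93929290771484])
  sh (array([ 0.51591039, -0.15872186,  0.06297962]), [70.85924530029297, 113.76500701904298])
75 C (array([0.52025217, 0.00263158, 0.06177714]), [45.819644927978516, 93.83097839355469])
  sh (array([ 0.51582719, -0.15869663,  0.06442676]), [71.46434020996094, 114.43951416015625])
90 C (array([0.52018288, 0.00257393, 0.06241882]), [46.503013610839844, 94.53429412841797])
  sh (array([ 0.51573862, -0.15866896,  0.06281035]), [71.98983001708984, 114.91130828857422])
C blue [0.52088503 0.00250856 0.0632956 ] [84.89303588867188, 124.89727020263672]
B (array([ 0.5263446 ,  0.17581757, -0.16514872]), [46.85371017456055, 94.52940368652344])
rack (array([ 0.55710645, -0.32347553, -0.75683451]), [25.001174926757812, 61.493194580078125])
0.5539999999999999 -0.1585
0.479 -0.171
0.534 -0.14200000000000002
0.5185 -0.175
[ 0.51221743 -0.15778512  0.20487144] [-3.14129270e+00  1.14355009e-03  1.70649613e-03] [0.51116754 0.00366548 0.17268484]
```

Plate C is at (0.520, 0.003), yaw 0.063. The platform is at (0.516, −0.159), yaw 0.063. The sizes agree with the given ones: inset about 46x94 mm, platform 72x115 mm. I'll squeeze C once and let go, so that its true position in the tool calibrates the camera, then look again.

Call:
jog_arm:
  motion:
    - [0.009,0.001,0.03,0,0,0,1]
    - [0,0,0.04,0,0,-0.061,1]
    - [0,0,0.04,0,0,0,1]
    - [0,0,0.03,0,0,0,1]
    - [0,0,0.015,0,0,0,1]
  squeeze: 12

```text
time_s: 2.7
ee_pos: [0.5199, -0.0016, 0.0162]
eef_rot: [-3.141, 0.003, 0.058]
force: [0.7, -0.4, 0.2]
grip_width: 0.0937
grip_force: 0.0
```

Call:
jog_arm:
  motion:
    - [0,0,0.01,0,0,0,1]
    - [0,0,0.003,0,0,0,1]
    - [0,0,0,0,0,0,-1]
    - [0,0,0,0,0,0,-1]
    - [0,0,0,0,0,0,-1]

```text
time_s: 3.2
ee_pos: [0.5217, 0.0004, 0.0063]
eef_rot: [3.141, -0.001, 0.061]
force: [0.2, -0.1, 0.4]
grip_width: 0.0733
grip_force: 0.0
```

Call:
jog_arm:
  motion:
    - [0,0,0.002,0,0,0,-1]
    - [0,0,0,0,0,0,-1]
    - [0,0,0,0,0,0,-1]

```text
time_s: 3.5
ee_pos: [0.5213, 0.0007, 0.0036]
eef_rot: [-3.141, -0.0, 0.061]
force: [0.6, 2.2, 1.9]
grip_width: 0.06
grip_force: 12.0
```

```bash
python3 - <<'E'
from h import *
o=ctrl.get_obs(); print(o["ee_pos"],o["eef_rot"],o["grip_width"],o["grip_force"])
E
```

```text
[0.52133167 0.00072537 0.00360802] [-3.14140530e+00 -3.66664693e-04  6.08655821e-02] 0.06001851895369527 11.99963964521885
```

Call:
jog_arm:
  motion:
    - [0,0,0,0,0,0,1]
    - [0,0,0,0,0,0,1]
    - [0,0,0,0,0,0,1]
    - [0,0,-0.03,0,0,0,1]
    - [0,0,-0.045,0,0,0,1]

```text
time_s: 4.0
ee_pos: [0.5197, 0.0006, 0.0774]
eef_rot: [-3.141, 0.005, 0.061]
force: [0.8, 1.0, 0.2]
grip_width: 0.0932
grip_force: 0.0
```

Call:
jog_arm:
  motion:
    - [0,0,-0.045,0,0,0,1]
    - [0,0,-0.045,0,0,0,1]
    - [0,0,0,0,0,0,1]
    - [0,0,0,0,0,0,1]

```text
time_s: 4.4
ee_pos: [0.5213, 0.0005, 0.1689]
eef_rot: [3.141, -0.001, 0.061]
force: [0.6, -0.3, -0.5]
grip_width: 0.0943
grip_force: 0.0
```

```bash
python3 - <<'E'
from h import *
cm,o,im=snap("w3"); print(o["ee_pos"],o["eef_rot"])
for th in(60,75,90): print("C",plate(cm,im,.519,0,th=th))
print("sh",pose(blob(dark(rect(cm,im,.514,-.159,.046),95),(120,100)),.514,-.159))
E
```

```text
[5.21329394e-01 5.00549991e-04 1.68854375e-01] [ 3.14131952e+00 -1.39569120e-03  6.07881010e-02]
C (array([0.52002594, 0.00057852, 0.06146101]), [45.09162902832031, 92.81672668457031])
C (array([0.52008088, 0.00061151, 0.05818677]), [45.93669891357422, 93.7391586303711])
C (array([0.52001134, 0.00056372, 0.06079451]), [46.440128326416016, 94.31673431396484])
sh (array([ 0.5045, -0.159 ,  0.    ]), [119.50000000000001, 140.5])
```

Call:
jog_arm:
  motion:
    - [0,0,0.045,0,0,0,1]
    - [0,0,0.045,0,0,0,1]
    - [0,0,0.045,0,0,0,1]
    - [0,0,0.025,0,0,0,0.5]
    - [0,0,0.005,0,0,0,0]
  squeeze: 25

```text
time_s: 4.95
ee_pos: [0.519, 0.0005, 0.0001]
eef_rot: [-3.141, 0.006, 0.061]
force: [-8.5, -2.4, 28.8]
grip_width: 0.0811
grip_force: 13.9
```

Call:
jog_arm:
  motion:
    - [0,0,0,0,0,0,-1]
    - [0,0,0,0,0,0,-1]
    - [0,0,0,0,0,0,-1]
    - [0,0,0,0,0,0,-1]
    - [0,0,-0.01,0,0,0,-1]

```text
time_s: 5.45
ee_pos: [0.5202, 0.0006, 0.0126]
eef_rot: [-3.141, 0.003, 0.061]
force: [0.2, 0.8, -1.9]
grip_width: 0.0596
grip_force: 25.0
```

Call:
jog_arm:
  motion:
    - [0,0,-0.04,0,0,0,-1]
    - [0,0,-0.04,0,0,0,-1]
    - [-0.004,0.039,0,0,0,0,-1]
    - [-0.004,0.04,0,0,0,0,-1]
    - [-0.003,0.04,0,0,0,0,-1]

```text
time_s: 5.95
ee_pos: [0.5172, -0.1201, 0.0946]
eef_rot: [3.141, -0.001, 0.062]
force: [-0.2, 0.1, -3.2]
grip_width: 0.0594
grip_force: 25.0
```

Call:
jog_arm:
  motion:
    - [-0.003,0.04,0,0,0,0,-1]
    - [0,0,0.005,0,0,0,-1]
    - [0,0,0,0,0,0,-1]
    - [0,0,0,0,0,0,-1]

```text
time_s: 6.35
ee_pos: [0.5168, -0.1582, 0.0887]
eef_rot: [-3.141, 0.0, 0.061]
force: [-0.8, 0.2, -2.7]
grip_width: 0.0595
grip_force: 25.0
```

```bash
python3 - <<'E'
from h import *
cm,o,im=snap("w4"); go([.5171,-.1586,.0665],.063); print(o["grip_width"],o["grip_force"],o["force"])
cv2.imwrite("pics/w4.png",im[:,:,::-1])
E
```

```text
at [ 0.517  -0.158   0.0888] yaw [-3.1415 -0.      0.062 ]
shift [0.0001 0.0006 0.0223] turn [-0.0001 -0.     -0.001 ]
0.059511118343478775 24.99996744096279 [-0.77072735  0.17935707 -2.69300634]
```

View pics/w4.png

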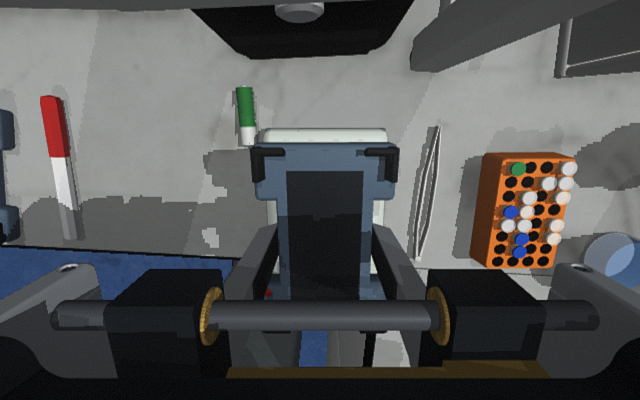

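The plate is held level. Its far inset edge is at row 171, columns 287–363, and its far corners are at (258,148) and (396,148). The rack is at (530,210) and the battery at (246,115), both untouched. I'll check the plate's x in the hand from the inset's far edge.

```bash
cat >> h.py <<'E'
def inhand(cm,o,im,dz=.0105):
    """inset far edge: centre offset of the plate from the TCP, in tool x,y, and relative yaw"""
    T=R.from_euler("xyz",o["eef_rot"]); z=o["ee_pos"][2]+dz; g=cv2.GaussianBlur(im,(3,3),0).max(2).astype(float)
    pts=[];us=range(294,358,4)
    for u in us:
        c=g[155:188,u]; d=np.diff(c); k=int(np.argmin(d[5:-3]))+5; w=-d[k-2:k+3]; pts.append((u,155+.5+(np.arange(k-2,k+3)*w).sum()/w.sum()))
    P=T.inv().apply(ray(cm,pts,z)-o["ee_pos"]); s,b=np.polyfit(P[:,1],P[:,0],1)
    print("edge x in tool at y=0:",b.round(5)," centre x:",(b-.0472).round(5)," slope",s.round(4), "resid",np.std(P[:,0]-s*P[:,1]-b).round(5))
E
python3 - <<'E'
from h import *
cm,o,im=pickle.load(open("w4.pkl","rb")); inhand(cm,o,im)
E
```

```text
edge x in tool at y=0: 0.04644  centre x: -0.00076  slope 0.0002 resid 1e-05
```

Call:
jog_arm:
  motion:
    - [0,0.001,0.012,0,0,-0.001,-1]
    - [0,0,0.008,0,0,0,-1]
    - [0,0,0,0,0,0,-1]
    - [0,0,0,0,0,0,-1]

```text
time_s: 6.8
ee_pos: [0.5169, -0.1597, 0.0681]
eef_rot: [-3.141, 0.001, 0.062]
force: [-0.2, 0.6, -2.7]
grip_width: 0.0597
grip_force: 25.0
```

Call:
jog_arm:
  motion:
    - [0,0,0.003,0,0,0,-1]
    - [0,0,0.003,0,0,0,-1]
    - [0,0,0.003,0,0,0,-1]
    - [0,0,0,0,0,0,-1]

```text
time_s: 7.2
ee_pos: [0.5169, -0.16, 0.0591]
eef_rot: [-3.142, 0.0, 0.062]
force: [-0.6, -0.5, -2.4]
grip_width: 0.0597
grip_force: 25.0
```

Call:
jog_arm:
  motion:
    - [0,-0.0013,0,0,0,0,-1]
    - [0,0,0.002,0,0,0,-1]
    - [0,0,0.002,0,0,0,-1]
    - [0,0,0,0,0,0,-1]

```text
time_s: 7.6
ee_pos: [0.5168, -0.1587, 0.0554]
eef_rot: [3.142, 0.0, 0.062]
force: [-2.9, 0.9, 3.0]
grip_width: 0.0599
grip_force: 25.0
```

Call:
jog_arm:
  motion:
    - [0,0,0.002,0,0,0,-1]
    - [0,0,0.002,0,0,0,-1]
    - [0,0,0,0,0,0,-1]

```text
time_s: 7.9
ee_pos: [0.5177, -0.1588, 0.0537]
eef_rot: [3.141, -0.002, 0.062]
force: [-9.7, 4.6, 27.2]
grip_width: 0.0599
grip_force: 25.0
```

```bash
python3 - <<'E'
from h import *
a=pickle.load(open("w4.pkl","rb")); inhand(*a)
cm,o,im=snap("w5"); inhand(cm,o,im); s=ctrl.camera("side")
def wid(im):
    g=cv2.GaussianBlur(im,(3,3),0).max(2).astype(float); r=[]
    for v in range(180,215,3):
        d=np.diff(g[v]); i=270+np.argmin(d[270:310]); j=345+np.argmax(d[345:385]); r.append((i,j))
    return r
print(wid(a[2])); print(wid(im)); print(o["ee_pos"],o["force"],o["moment"],o["eef_rot"])
cr=cv2.resize(s[150:240,270:410],None,fx=4,fy=4,interpolation=cv2.INTER_CUBIC)[:,:,::-1]
cv2.imwrite("pics/c5.png",np.vstack([cr[:360,:560],im[120:300,40:600,::-1]]))
E
```

```text
edge x in tool at y=0: 0.04644  centre x: -0.00076  slope 0.0002 resid 1e-05
edge x in tool at y=0: 0.04391  centre x: -0.00329  slope -0.0016 resid 2e-05
[(np.int64(285), np.int64(362)), (np.int64(285), np.int64(362)), (np.int64(286), np.int64(362)), (np.int64(286), np.int64(362)), (np.int64(286), np.int64(362)), (np.int64(286), np.int64(362)), (np.int64(286), np.int64(362)), (np.int64(286), np.int64(361)), (np.int64(275), np.int64(373)), (np.int64(275), np.int64(373)), (np.int64(286), np.int64(361)), (np.int64(287), np.int64(361))]
[(np.int64(284), np.int64(363)), (np.int64(284), np.int64(363)), (np.int64(285), np.int64(363)), (np.int64(285), np.int64(363)), (np.int64(285), np.int64(363)), (np.int64(285), np.int64(363)), (np.int64(285), np.int64(363)), (np.int64(285), np.int64(362)), (np.int64(271), np.int64(376)), (np.int64(271), np.int64(376)), (np.int64(272), np.int64(376)), (np.int64(272), np.int64(376))]
[ 0.51769777 -0.15875749  0.05374697] [-9.7424091   4.61262753 27.15490602] [1.11186685 1.8828774  0.09209385] [ 3.14094542e+00 -2.27903674e-03  6.19340702e-02]
```

View pics/c5.png

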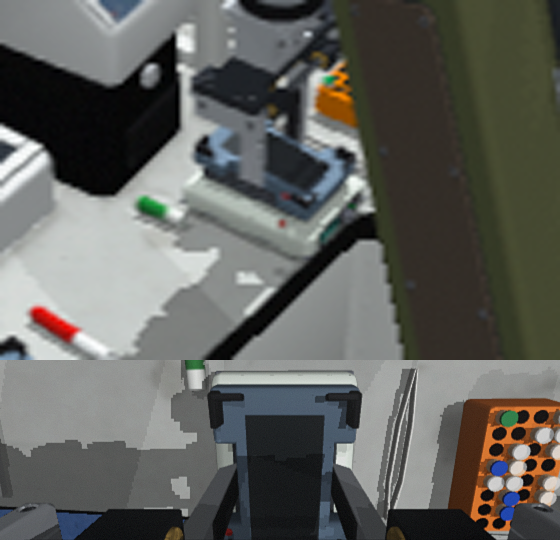

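Plate C was stopped about 10 mm short. Its far end rode up in the fingers (inset width grew from 76.5 to 79 px) although it was aligned to within about 1 mm, so C does not fit. I'll return it to its place.

Call:
jog_arm:
  motion:
    - [0,0,-0.02,0,0,0,-1]
    - [0,0,-0.02,0,0,0,-1]
    - [0.003,-0.04,0,0,0,0,-1]
    - [0.003,-0.04,0,0,0,0,-1]
    - [0.003,-0.04,0,0,0,0,-1]

```text
time_s: 8.5
ee_pos: [0.5182, -0.0372, 0.0913]
eef_rot: [-3.142, -0.0, 0.061]
force: [1.0, 0.6, -3.2]
grip_width: 0.0598
grip_force: 25.0
```

Call:
jog_arm:
  motion:
    - [0.003,-0.04,0.01,0,0,0,-1]
    - [0,0,0.035,0,0,0,-1]
    - [0,0,0.025,0,0,0,-1]
    - [0,0,0.01,0,0,0,-1]
    - [0,0,0,0,0,0,-1]

```text
time_s: 9.0
ee_pos: [0.5184, 0.0016, 0.0104]
eef_rot: [-3.141, 0.002, 0.062]
force: [0.1, 0.6, -2.4]
grip_width: 0.0595
grip_force: 25.0
```

Call:
jog_arm:
  motion:
    - [0,0,0.004,0,0,0,-1]
    - [0,0,0.003,0,0,0,-1]
    - [0,0,0,0,0,0,-1]

```text
time_s: 9.3
ee_pos: [0.5198, 0.0015, 0.0053]
eef_rot: [3.141, -0.002, 0.061]
force: [2.1, -0.6, 1.5]
grip_width: 0.0597
grip_force: 25.0
```

Call:
jog_arm:
  motion:
    - [0,0,0,0,0,0,0]
    - [0,0,0,0,0,0,0.9]
    - [0,0,0,0,0,0,0.9]
    - [0,0,-0.04,0,0,0,1]
    - [0,0,-0.045,0,0,0,1]

```text
time_s: 9.8
ee_pos: [0.5178, 0.0018, 0.0894]
eef_rot: [-3.141, 0.004, 0.062]
force: [0.3, -0.4, -0.2]
grip_width: 0.0884
grip_force: 0.0
```

Call:
jog_arm:
  motion:
    - [0,0,-0.045,0,0,0.126,1]
    - [0,0,-0.04,0,0,0.1,1]
    - [0,-0.045,0,0,0,0,1]
    - [0,-0.045,0,0,0,0,1]
    - [0,-0.045,0,0,0,0,1]

```text
time_s: 10.3
ee_pos: [0.541, 0.1363, 0.1749]
eef_rot: [-3.141, -0.001, -0.165]
force: [-0.1, -0.4, 0.3]
grip_width: 0.0938
grip_force: 0.0
```

Call:
jog_arm:
  motion:
    - [-0.01,-0.036,0,0,0,0,1]
    - [-0.01,0,0,0,0,0,1]
    - [0,0,0,0,0,0,1]
    - [0,0,0,0,0,0,1]

```text
time_s: 10.7
ee_pos: [0.5272, 0.1729, 0.1746]
eef_rot: [3.141, -0.0, -0.165]
force: [0.7, 0.6, 0.5]
grip_width: 0.0939
grip_force: 0.0
```

```bash
python3 - <<'E'
from h import *
cm,o,im=snap("w6"); print(o["ee_pos"],o["eef_rot"])
for th in(60,75,90): print("B",plate(cm,im,.527,.173,th=th))
print("C",plate(cm,im,.519,0.))
print("A",plate(cm,im,.526,.326))
(p,s)=plate(cm,im,.527,.173,th=90); go([*p[:2],.005],p[2])
E
```

```text
[0.52723086 0.17292158 0.17459836] [ 3.14147745e+00 -1.37026557e-04 -1.64670303e-01]
B (array([ 0.52688594,  0.17650498, -0.16076279]), [45.2601203918457, 93.3481674194336])
B (array([ 0.5268676 ,  0.17653006, -0.16336611]), [46.0651969909668, 94.06038665771484])
B (array([ 0.52682048,  0.17653294, -0.16292648]), [46.74252700805665, 94.78948211669922])
C (array([0.51847364, 0.00117621, 0.06177711]), [45.9739875793457, 93.51714324951172])
A (array([0.52475, 0.33   , 0.     ]), [47.5, 94.0])
at [0.5275 0.1727 0.1747] yaw [ 3.1416e+00 -3.0000e-04 -1.6530e-01]
shift [-0.0013 -0.0037  0.1697] turn [ 0.     -0.0003 -0.0024]
```

Call:
jog_arm:
  motion:
    - [-0.001,-0.004,0.04,0,0,-0.002,1]
    - [0,0,0.045,0,0,0,1]
    - [0,0,0.045,0,0,0,1]
    - [0,0,0.025,0,0,0,0.5]
    - [0,0,0.01,0,0,0,0.3]
  squeeze: 30

```text
time_s: 11.25
ee_pos: [0.526, 0.1764, 0.007]
eef_rot: [3.14, 0.003, -0.164]
force: [0.1, -0.4, -0.3]
grip_width: 0.0815
grip_force: 0.0
```

Call:
jog_arm:
  motion:
    - [0,0,0.004,0,0,0,0.3]
    - [0,0,0,0,0,0,0.3]
    - [0,0,0,0,0,0,-1]
    - [0,0,0,0,0,0,-1]
    - [0,0,0,0,0,0,-1]

```text
time_s: 11.75
ee_pos: [0.5277, 0.1778, 0.0068]
eef_rot: [-3.141, -0.002, -0.162]
force: [-0.1, -2.9, 7.9]
grip_width: 0.0597
grip_force: 30.0
```

Call:
jog_arm:
  motion:
    - [0,0,0,0,0,0,-1]

```text
time_s: 11.85
ee_pos: [0.5277, 0.1778, 0.0068]
eef_rot: [-3.141, -0.002, -0.162]
force: [-0.5, -3.3, 7.1]
grip_width: 0.0595
grip_force: 30.0
```

Call:
jog_arm:
  motion:
    - [0,0,-0.01,0,0,0,-1]
    - [0,0,-0.04,0,0,0,-1]
    - [0,0,-0.04,0,0,0,-1]
    - [0,0,-0.01,0,0,-0.1,-1]
    - [0,0,0,0,0,-0.128,-1]

```text
time_s: 12.35
ee_pos: [0.5276, 0.1782, 0.1085]
eef_rot: [-3.141, -0.004, 0.07]
force: [-0.6, 0.4, -3.1]
grip_width: 0.0593
grip_force: 30.0
```

```bash
python3 - <<'E'
from h import *
go([.5166,-.1587,.1],.063)
E
```

```text
at [0.5276 0.1782 0.1085] yaw [-3.1407 -0.004   0.07  ]
shift [-0.0346  0.3353  0.008 ] turn [-0.0009 -0.004   0.007 ]
```

Call:
jog_arm:
  motion:
    - [-0.004,0.042,0,0,0,0.007,-1]
    - [-0.004,0.042,0,0,0,0,-1]
    - [-0.004,0.042,0,0,0,0,-1]
    - [-0.004,0.042,0,0,0,0,-1]
    - [-0.004,0.042,0,0,0,0,-1]

```text
time_s: 12.85
ee_pos: [0.5191, -0.0345, 0.1062]
eef_rot: [-3.141, -0.0, 0.059]
force: [0.1, 0.2, -2.7]
grip_width: 0.0597
grip_force: 30.0
```

Call:
jog_arm:
  motion:
    - [-0.004,0.042,0,0,0,0,-1]
    - [-0.004,0.042,0,0,0,0,-1]
    - [-0.004,0.041,0.012,0,0,0,-1]
    - [0,0,0,0,0,0,-1]
    - [0,0,0,0,0,0,-1]

```text
time_s: 13.35
ee_pos: [0.5146, -0.1588, 0.0937]
eef_rot: [-3.141, 0.0, 0.057]
force: [0.7, 0.4, -2.2]
grip_width: 0.0595
grip_force: 30.0
```

```bash
python3 - <<'E'
from h import *
cm,o,im=snap("w7"); inhand(cm,o,im,.0075);inhand(cm,o,im,.0105); go([.5166,-.1587,.068],.063)
E
```

```text
edge x in tool at y=0: 0.04654  centre x: -0.00066  slope 0.0011 resid 1e-05
edge x in tool at y=0: 0.04706  centre x: -0.00014  slope 0.0011 resid 1e-05
at [ 0.5148 -0.1581  0.0938] yaw [-3.1413 -0.      0.0586]
shift [0.0017 0.0007 0.0258] turn [-0.0003 -0.     -0.0044]
```

Call:
jog_arm:
  motion:
    - [0.0017,0.0007,0.015,0,0,-0.004,-1]
    - [0,0,0.01,0,0,0,-1]
    - [0,0,0,0,0,0,-1]
    - [0,0,0,0,0,0,-1]

```text
time_s: 13.8
ee_pos: [0.5166, -0.1586, 0.0681]
eef_rot: [-3.141, 0.001, 0.063]
force: [0.0, -0.1, -2.6]
grip_width: 0.0596
grip_force: 30.0
```

```bash
python3 - <<'E'
from h import *
go([.5165,-.1587,.06],.063)
E
```

```text
at [ 0.5166 -0.1586  0.0681] yaw [-3.1412e+00  8.0000e-04  6.3500e-02]
shift [-0.0001  0.0001  0.0081] turn [-0.0004  0.0008  0.0005]
```

Call:
jog_arm:
  motion:
    - [0,0,0.003,0,0,0,-1]
    - [0,0,0.003,0,0,0,-1]
    - [0,0,0.002,0,0,0,-1]
    - [0,0,0,0,0,0,-1]

```text
time_s: 14.2
ee_pos: [0.5165, -0.1591, 0.0602]
eef_rot: [-3.141, 0.0, 0.063]
force: [0.2, -0.6, -2.6]
grip_width: 0.0592
grip_force: 30.0
```

Call:
jog_arm:
  motion:
    - [0,-0.0003,0.002,0,0,0,-1]
    - [0,0,0.002,0,0,0,-1]
    - [0,0,0,0,0,0,-1]

```text
time_s: 14.5
ee_pos: [0.5165, -0.1588, 0.0562]
eef_rot: [-3.141, 0.0, 0.063]
force: [-0.2, -0.5, -2.2]
grip_width: 0.0593
grip_force: 30.0
```

Call:
jog_arm:
  motion:
    - [0,0,0.002,0,0,0,-1]
    - [0,0,0,0,0,0,-1]

```text
time_s: 14.7
ee_pos: [0.5165, -0.1588, 0.0542]
eef_rot: [-3.141, 0.0, 0.063]
force: [0.4, 0.4, -3.3]
grip_width: 0.0599
grip_force: 30.0
```

Call:
jog_arm:
  motion:
    - [0,0,0.002,0,0,0,-1]
    - [0,0,0,0,0,0,-1]

```text
time_s: 14.9
ee_pos: [0.5168, -0.1589, 0.0528]
eef_rot: [3.141, -0.0, 0.063]
force: [-0.8, 0.1, 2.6]
grip_width: 0.0591
grip_force: 30.0
```

Call:
jog_arm:
  motion:
    - [0,0,0.002,0,0,0,-1]
    - [0,0,0,0,0,0,-1]

```text
time_s: 15.1
ee_pos: [0.5171, -0.1589, 0.0526]
eef_rot: [3.141, -0.001, 0.063]
force: [-11.0, 3.8, 24.6]
grip_width: 0.0594
grip_force: 30.0
```

Contact came at TCP 0.0528, which matches fully down for this grip height (0.0068 + 0.046). I'll release and check the height from above.

Call:
jog_arm:
  motion:
    - [0,0,-0.002,0,0,0,-1]
    - [0,0,0,0,0,0,0]
    - [0,0,0,0,0,0,0.8]
    - [0,0,0,0,0,0,0.9]
    - [0,0,0,0,0,0,0.9]

```text
time_s: 15.6
ee_pos: [0.5166, -0.1588, 0.0523]
eef_rot: [-3.142, 0.0, 0.063]
force: [-0.5, -1.1, 0.1]
grip_width: 0.08
grip_force: 0.0
```

Call:
jog_arm:
  motion:
    - [0,0,-0.03,0,0,0,1]
    - [0,0,-0.045,0,0,0,1]
    - [0,0,-0.045,0,0,0,1]
    - [0,0,-0.045,0,0,0,1]
    - [0,0,0,0,0,0,1]

```text
time_s: 16.1
ee_pos: [0.5185, -0.1595, 0.2235]
eef_rot: [3.138, -0.009, 0.063]
force: [0.1, -0.7, 0.1]
grip_width: 0.0938
grip_force: 0.0
```

Call:
jog_arm:
  motion:
    - [0,0,0,0,0,0,1]
    - [0,0,0,0,0,0,1]

```text
time_s: 16.3
ee_pos: [0.5161, -0.1587, 0.216]
eef_rot: [-3.141, 0.002, 0.063]
force: [-0.1, 0.4, -0.1]
grip_width: 0.094
grip_force: 0.0
```

```bash
python3 - <<'E'
from h import *
cm,o,im=snap("w8"); print(o["ee_pos"],o["eef_rot"])
for z in(.06,.07): print(z,plate(cm,im,.516,-.159,z,th=75))
t=rect(cm,im,.517,-.335,.028); cv2.imwrite("pics/t8.png",np.hstack([rect(cm,im,.516,-.159,.06),t,rect(cm,im,.519,0,.014)])[:,:,::-1])
E
```

```text
[ 0.5161114  -0.15866114  0.21595357] [-3.14067036e+00  2.06493163e-03  6.27886052e-02]
0.06 (array([ 0.51601724, -0.15902017,  0.06374342]), [46.20384979248047, 93.45874786376953])
0.07 (array([ 0.51830934, -0.15894941,  0.06241878]), [44.88117599487305, 90.66683959960938])
```

View pics/t8.png

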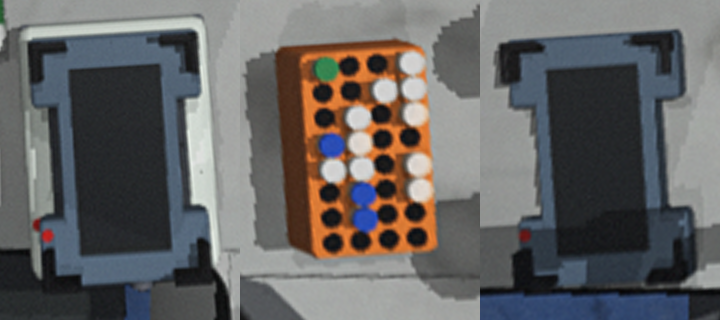

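The plate on the shaker measures 46x93.5 mm at z = 0.060 and is centred at (0.516, −0.159), yaw 0.064. It is fully down with the red dots together. Next I'll look at the rack from straight above.

Call:
jog_arm:
  motion:
    - [-0.001,0.045,0,0,0,0,1]
    - [-0.001,0.045,0.01,0,0,0,1]
    - [-0.001,0.045,0.01,0,0,0,1]
    - [-0.002,0.047,0.012,0,0,0,1]
    - [0,0,0,0,0,0,1]

```text
time_s: 16.85
ee_pos: [0.5211, -0.3447, 0.1811]
eef_rot: [-3.139, 0.005, 0.058]
force: [-0.7, 1.2, -1.5]
grip_width: 0.0941
grip_force: 0.0
```

Call:
jog_arm:
  motion:
    - [0,0,0,0,0,0,1]

```text
time_s: 16.95
ee_pos: [0.5224, -0.341, 0.1835]
eef_rot: [-3.139, 0.002, 0.061]
force: [0.1, 0.7, 0.9]
grip_width: 0.0941
grip_force: 0.0
```

```bash
python3 - <<'E'
from h import *
cm,o,im=snap("w9"); print(o["ee_pos"],o["eef_rot"])
for h0 in(.028,):
    t=rect(cm,im,.52,-.34,h0); hsv=cv2.cvtColor(t,cv2.COLOR_RGB2HSV)
    m=((hsv[:,:,0]<22)&(hsv[:,:,1]>130)&(hsv[:,:,2]>190)).astype(np.uint8)
    m=cv2.morphologyEx(m,cv2.MORPH_CLOSE,np.ones((3,3)))
    c=max(cv2.findContours(m,0,2)[0],key=cv2.contourArea); print(pose(cv2.minAreaRect(c),.52,-.34))
ov=t.copy(); cv2.drawContours(ov,[cv2.boxPoints(cv2.minAreaRect(c)).astype(int)],-1,(0,255,255),1)
cv2.imwrite("pics/t9.png",cv2.resize(np.hstack([t,ov]),None,fx=1.6,fy=1.6)[:,:,::-1])
E
```

```text
[ 0.52236415 -0.34102774  0.1834702 ] [-3.13942554e+00  2.35753127e-03  6.12461863e-02]
(array([ 0.50798706, -0.34826404,  0.04051831]), [25.067243576049805, 74.60086822509767])
```

View pics/t9.png

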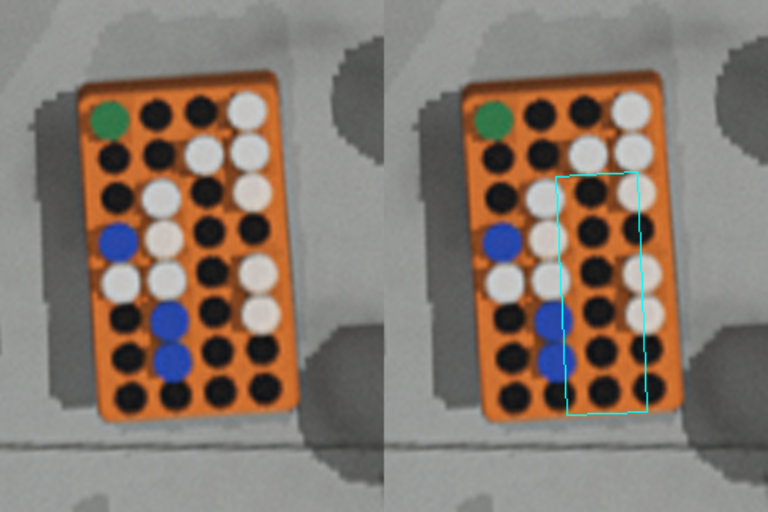

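The rectified view shows the rack's top face with corners at about (80,88), (277,83), (298,410) and (101,420), at 1.6x scale. My mask was broken by the holes. I'll redo it with a filled outline and the hole grid.

```bash
python3 - <<'E'
from h import *
cm,o,im=pickle.load(open("w9.pkl","rb"))
for z in(.028,.014,0.):
  t=rect(cm,im,.52,-.34,z); hsv=cv2.cvtColor(t,cv2.COLOR_RGB2HSV)
  for vmin in(60,170):
    m=((hsv[:,:,0]<22)&(hsv[:,:,1]>120)&(hsv[:,:,2]>vmin)).astype(np.uint8)
    m=cv2.morphologyEx(m,cv2.MORPH_CLOSE,np.ones((25,25))); m=cv2.morphologyEx(m,cv2.MORPH_OPEN,np.ones((9,9)))
    c=max(cv2.findContours(m,0,2)[0],key=cv2.contourArea); print(z,vmin,pose(cv2.minAreaRect(c),.52,-.34))
t=rect(cm,im,.52,-.34,.028); g=t.max(2); n,l,st,ce=cv2.connectedComponentsWithStats((g<70).astype(np.uint8))
H=[ce[i] for i in range(n) if 60<st[i,4]<400]; print(np.array([[.6-(v+.5)*S,-.28-(u+.5)*S] for u,v in H]).round(4).tolist())
E
```

```text
0.028 60 (array([ 0.52271193, -0.33871701,  0.07130742]), [63.26737976074219, 106.1581039428711])
0.028 170 (array([ 0.52085735, -0.33905853,  0.06756596]), [61.89604187011719, 102.11984252929688])
0.014 60 (array([ 0.51957851, -0.33884766,  0.06981643]), [65.8636245727539, 110.63890838623047])
0.014 170 (array([ 0.51756305, -0.3391958 ,  0.0665682 ]), [64.52344512939453, 106.33065032958984])
0.0 60 (array([ 0.51638622, -0.33890884,  0.07053506]), [68.48689270019531, 115.20196533203125])
0.0 170 (array([ 0.51425553, -0.33933297,  0.06656829]), [67.0844192504883, 110.55458068847656])
[[0.565, -0.343], [0.5639, -0.3289], [0.5506, -0.3157], [0.5515, -0.3299], [0.54, -0.3448], [0.5381, -0.3167], [0.5285, -0.3594], [0.5275, -0.3454], [0.515, -0.3464], [0.5025, -0.3472], [0.5006, -0.3193], [0.49, -0.3479], [0.4909, -0.362], [0.488, -0.3202], [0.4785, -0.3628], [0.4775, -0.3489], [0.4764, -0.3349], [0.4756, -0.3209]]
```

Rack centre is (0.5207, −0.3390), yaw 0.070, with the hole grid and the outline agreeing. Descending and gripping.

Call:
jog_arm:
  motion:
    - [-0.0016,-0.0021,0.035,0,0,-0.009,1]
    - [0,0,0.045,0,0,0,1]
    - [0,0,0.045,0,0,0,1]
    - [0,0,0.03,0,0,0,1]
    - [0,0,0.015,0,0,0,1]
  squeeze: 15

```text
time_s: 17.5
ee_pos: [0.5208, -0.3367, 0.0131]
eef_rot: [-3.139, 0.002, 0.073]
force: [-0.5, 0.0, 0.0]
grip_width: 0.0938
grip_force: 0.0
```

Call:
jog_arm:
  motion:
    - [0,0,0.005,0,0,0,0.7]
    - [0,0,0,0,0,0,0.6]
    - [0,0,0,0,0,0,-1]
    - [0,0,0,0,0,0,-1]
    - [0,0,0,0,0,0,-1]

```text
time_s: 18.0
ee_pos: [0.5221, -0.3392, 0.0121]
eef_rot: [3.14, -0.002, 0.072]
force: [-0.8, 1.7, 8.0]
grip_width: 0.068
grip_force: 15.0
```

Call:
jog_arm:
  motion:
    - [0,0,0,0,0,0,-1]

```text
time_s: 18.1
ee_pos: [0.5221, -0.3392, 0.0122]
eef_rot: [3.14, -0.002, 0.072]
force: [-0.8, 0.7, 6.9]
grip_width: 0.0679
grip_force: 15.0
```

Grip width is 68 mm, as expected. I'll lift it and carry it over.

Call:
jog_arm:
  motion:
    - [0,0,-0.01,0,0,0,-1]
    - [0,0,-0.03,0,0,0,-1]
    - [0,0,-0.035,0,0,0.004,-1]
    - [0,0,-0.035,0,0,0.004,-1]
    - [0.001,-0.03,0,0,0,0,-1]

```text
time_s: 18.6
ee_pos: [0.5219, -0.3118, 0.1264]
eef_rot: [3.136, -0.007, 0.061]
force: [0.0, -0.1, -1.4]
grip_width: 0.0678
grip_force: 15.0
```

Call:
jog_arm:
  motion:
    - [0.002,-0.04,0,0,0,0,-1]
    - [0.002,-0.04,0,0,0,0,-1]
    - [0.002,-0.04,0,0,0,0,-1]
    - [0,-0.03,0,0,0,0,-1]
    - [0,0,0,0,0,0,-1]

```text
time_s: 19.1
ee_pos: [0.5168, -0.1558, 0.1215]
eef_rot: [-3.142, -0.001, 0.067]
force: [-0.3, -0.2, -1.7]
grip_width: 0.0682
grip_force: 15.0
```

Call:
jog_arm:
  motion:
    - [0,0,0,0,0,0,-1]
    - [0,0,0,0,0,0,-1]

```text
time_s: 19.3
ee_pos: [0.517, -0.1596, 0.1209]
eef_rot: [3.141, -0.001, 0.063]
force: [0.1, 1.1, -0.8]
grip_width: 0.0682
grip_force: 15.0
```

```bash
python3 - <<'E'
from h import *
go([.5174,-.1589,.085],.064); cm,o,im=snap("w10"); print(o["force"],o["grip_width"])
cv2.imwrite("pics/w10.png",im[100:330,120:520,::-1])
E
```

```text
at [ 0.517  -0.1596  0.1209] yaw [ 3.1411e+00 -6.0000e-04  6.3100e-02]
shift [ 0.0005 -0.0006  0.0359] turn [ 0.0005 -0.0006 -0.0009]
[ 0.11678418  1.1489166  -0.77502627] 0.06824762549499
```

View pics/w10.png

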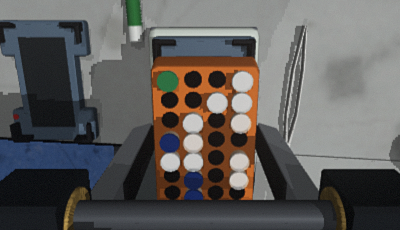

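The rack is upright in hand over the plate. I'll check its x in the tool from the first-row holes at (313,179) and (337,178).

```bash
python3 - <<'E'
from h import *
cm,o,im=pickle.load(open("w10.pkl","rb")); T=R.from_euler("xyz",o["eef_rot"])
g=im.max(2); n,l,st,ce=cv2.connectedComponentsWithStats((g<60).astype(np.uint8))
H=[c for s,c in zip(st,ce) if 60<s[4]<450 and 275<c[0]<375 and 165<c[1]<300]
print(np.round(H,1).tolist()); print(T.inv().apply(ray(cm,H,o["ee_pos"][2]+.0158)-o["ee_pos"])[:,:2].round(4).tolist())
E
```

```text
[[312.6, 178.9], [336.7, 178.9], [289.0, 199.5], [312.8, 199.5], [289.8, 219.5], [336.1, 220.0], [335.8, 238.5], [358.4, 239.2], [335.5, 257.0], [335.3, 275.0], [291.5, 276.1]]
[[0.0424, -0.0073], [0.0425, 0.0068], [0.03, -0.0214], [0.03, -0.0073], [0.0174, -0.0214], [0.017, 0.0067], [0.0049, 0.0066], [0.0044, 0.0206], [-0.0077, 0.0066], [-0.0204, 0.0066], [-0.0211, -0.0215]]
```

Call:
jog_arm:
  motion:
    - [0.0005,-0.0006,0.015,0,0,-0.001,-1]
    - [0,0,0.015,0,0,0,-1]
    - [0,0,0.005,0,0,0,-1]
    - [0,0,0,0,0,0,-1]
    - [0,0,0,0,0,0,-1]

```text
time_s: 19.85
ee_pos: [0.5175, -0.1585, 0.086]
eef_rot: [3.141, -0.001, 0.064]
force: [-0.2, -0.2, -1.1]
grip_width: 0.0677
grip_force: 15.0
```

```bash
python3 - <<'E'
from h import *
go([.5174,-.1589,.0722],.064)
E
```

```text
at [ 0.5175 -0.1585  0.086 ] yaw [ 3.1414e+00 -6.0000e-04  6.4300e-02]
shift [-0.0002  0.0004  0.0138] turn [ 0.0002 -0.0006  0.0003]
```

Call:
jog_arm:
  motion:
    - [0,0.0004,0.003,0,0,0,-1]
    - [0,0,0.003,0,0,0,-1]
    - [0,0,0.002,0,0,0,-1]
    - [0,0,0.002,0,0,0,-1]
    - [0,0,0,0,0,0,-1]

```text
time_s: 20.35
ee_pos: [0.5172, -0.1584, 0.0752]
eef_rot: [-3.141, 0.0, 0.065]
force: [0.0, -0.3, -1.2]
grip_width: 0.0678
grip_force: 15.0
```

Call:
jog_arm:
  motion:
    - [0,0,0.002,0,0,0,-1]
    - [0,0,0.001,0,0,0,-1]
    - [0,0,0,0,0,0,-1]

```text
time_s: 20.65
ee_pos: [0.5173, -0.1584, 0.0723]
eef_rot: [-3.142, 0.0, 0.065]
force: [-0.6, 0.0, -1.3]
grip_width: 0.0681
grip_force: 15.0
```

Call:
jog_arm:
  motion:
    - [0,0,0.001,0,0,0,-1]
    - [0,0,0.001,0,0,0,-1]
    - [0,0,0,0,0,0,-1]

```text
time_s: 20.95
ee_pos: [0.5176, -0.1584, 0.0719]
eef_rot: [3.141, -0.001, 0.065]
force: [-7.0, 2.5, 16.7]
grip_width: 0.0675
grip_force: 15.0
```

Contact is at 0.072, exactly the predicted seated height. Releasing and checking.

Call:
jog_arm:
  motion:
    - [0,0,-0.001,0,0,0,-1]
    - [0,0,0,0,0,0,0.6]
    - [0,0,0,0,0,0,0.9]
    - [0,0,0,0,0,0,0.9]
    - [0,0,0,0,0,0,0.9]

```text
time_s: 21.45
ee_pos: [0.5173, -0.1585, 0.0713]
eef_rot: [-3.142, 0.0, 0.065]
force: [0.6, -0.1, 0.1]
grip_width: 0.0892
grip_force: 0.0
```

Call:
jog_arm:
  motion:
    - [0,0,-0.03,0,0,0,1]
    - [0,0,-0.045,0,0,0,1]
    - [0,0,-0.045,0,0,0,1]
    - [0,0,-0.045,0,0,0,1]
    - [0,0,0,0,0,0,1]

```text
time_s: 21.95
ee_pos: [0.519, -0.1591, 0.2426]
eef_rot: [3.138, -0.009, 0.065]
force: [-0.8, -0.6, 0.3]
grip_width: 0.0938
grip_force: 0.0
```

Call:
jog_arm:
  motion:
    - [0,0,0,0,0,0,1]
    - [0,0,0,0,0,0,1]

```text
time_s: 22.15
ee_pos: [0.5168, -0.1583, 0.235]
eef_rot: [-3.141, 0.002, 0.065]
force: [-0.3, -0.4, -0.2]
grip_width: 0.0938
grip_force: 0.0
```

```bash
python3 - <<'E'
from h import *
cm,o,im=snap("w11"); print(o["ee_pos"])
t=rect(cm,im,.516,-.159,.088); n,l,st,ce=cv2.connectedComponentsWithStats((t.max(2)<70).astype(np.uint8))
H=[c for s,c in zip(st,ce) if 60<s[4]<400]
print(np.array([[.596-(v+.5)*S,-.099-(u+.5)*S] for u,v in H]).round(4).tolist())
print("C",plate(cm,im,.519,0.))
cv2.imwrite("pics/t11.png",np.hstack([cv2.resize(t,None,fx=1,fy=1.25),im])[:,:,::-1]) if False else cv2.imwrite("pics/w11.png",im[:,:,::-1])
E
```

```text
[ 0.51682761 -0.15829349  0.23497217]
[[0.5698, -0.1028], [0.56, -0.1632], [0.5591, -0.149], [0.5458, -0.1358], [0.5466, -0.15], [0.5351, -0.1647], [0.5333, -0.1368], [0.5236, -0.1793], [0.5226, -0.1654], [0.5101, -0.1664], [0.4977, -0.167], [0.4957, -0.139], [0.4931, -0.1252], [0.4852, -0.1676], [0.4859, -0.1817], [0.4834, -0.1399], [0.4727, -0.1685], [0.4735, -0.1824], [0.4717, -0.1546], [0.471, -0.1404]]
C (array([ 0.50560962, -0.00700316, -0.11942898]), [120.55510711669922, 123.85145568847656])
```

View pics/w11.png

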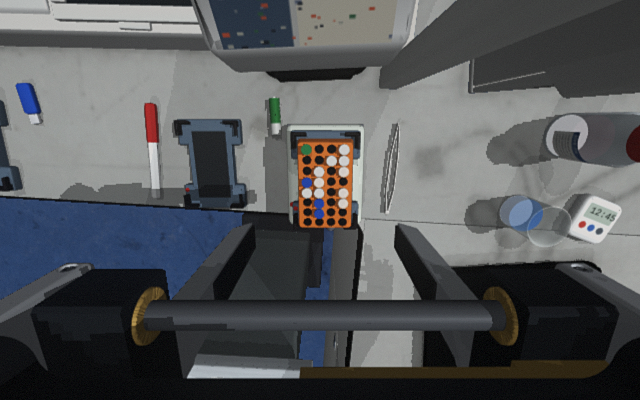

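The rack is centred at (0.516, −0.159). Its hole pitch at z = 0.088 matches the pitch measured before, so it is fully down. Plate C lies flat at about (209,163) and the bystanders have not moved.

```bash
python3 -c "
from station import ctrl
print(ctrl.hand_in())"
```

```text
the job is handed in; nothing more can be done
None
```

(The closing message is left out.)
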